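# Pull-test a sprung telescoping pointer in its bench fixture

### The arm

A 7-joint arm with a two-finger parallel gripper is mounted at the origin on the work surface. World frame = base frame: x ahead of the robot, y to its left, z up, the work surface at z = 0. Lengths are in mm, angles in rad, forces in N, time in s.
With the tool pointing down it reaches from about 400 to 875 mm from the base axis. Payload 4.4 kg.
Tool frame: the origin (TCP) lies at the very end of the fingers, on their centre line; the grasp point (between the pads) lies 19 mm behind it; z points along the fingers, y is the line along which they close (so a half turn about z gives the same grasp; the last joint's range is limited). The gripper opens to 85 mm and grips with 20 to 120 N. Pads are 22 mm wide; open, the fingers measure 114 mm over their backs; the gripper's body (76 mm by 85 mm) begins 54 mm behind the grasp point. The pads swing forward as they close: fully open they stand 13 mm farther back than shut.
Start: joints at [-1.296, 0.628, 0.038, 1.517, -0.027, 0.996, -0.02], TCP at [217.234, 612.64, 231.313] pointing down, gripper open.
Joint ranges: [-3.06, 3.06], [-0.37, 2.12], [-1.25, 1.32], [0.18, 2.47], [-1.1, 4.24], [0.23, 1.98], [-2.94, 2.94]. Speed limits (rad/s): [2.57, 2.57, 3.14, 3.14, 3.14, 3.14, 3.14].

### API

Orientations are given as [roll, pitch, yaw] about the fixed x, y, z axes, in that order (R = Rz(yaw) Ry(pitch) Rx(roll)).
In Python, from cell import read_state, get_image, camera_params, finish_job gives the robot as it stands.
- The arm moves only by the tool arm_command, never from a script. Its argument "deltas" is a list of rows, each an object of numbers: "dx", "dy", "dz": the shift along the world's x, y, z in m; "yaw": the turn about the world's z in degrees; "jaw": the opening, from 0 (shut) to 1 (fully open). A call has 1 to 20 rows; each row is the pose to reach, as a shift and turn from the pose commanded when the call began; what a row does not reach only later rows make up. A row lasts 1/10 s, in which the tool goes at most 50 mm and 8.59 degrees, less where a joint would pass 70% of its speed; a pose out of reach is approached as far as the arm can. A call with a gripper value outside its range is refused whole. The fingers move at their own pace and stop on an object; the grip force is fixed at half the most. Time passes only in rows, so rows that repeat a pose let the fingers close. It gives the time, the measured TCP pose, the force, the opening and the grip force at its end, in the units of the state.
- read_state(): the state, without advancing time (a new reading comes with each control period).
- get_image(name): name is "scene" or "top" or "wrist"; returns (picture, depth): 420x560x3 uint8, red, green, blue; 420x560 float32, mm along the optical axis (not along the pixel's ray), 0 where there is no reading.
- camera_params(name): a dict with "camera_matrix" (3x3 intrinsics, pixels), "extrinsics" (4x4, takes a point from camera to world coordinates). Camera axes: x right, y down, z forward; pixel columns grow to the right and rows downward; lengths in mm; the calibration is good to about 2 mm. The wrist camera is an equidistant fisheye: a pixel r from the principal point sees the ray r / f radians off the axis. A picture is of the moment at which its call begins: read the wrist's pose just before it. camera_params takes no time and is no camera call; for the wrist camera it gives the pose at the moment of the call.
- finish_job(): hands the job in; it is judged then, once.
The state is a dict: "clock": time; "qpos": joint angles; "qd": joint speeds; "tau": joint torques, N m; "eef_pos": TCP position; "tool_rot": TCP orientation; "force": force on the tool from outside, world axes, zero at the start; "torque": the same for the moment, N m; "width": finger opening in mm; "gripper_force": force on a finger pad.
Only numpy, scipy, OpenCV 4.12 (cv2) and the standard library are available. Lean on these libraries where they do the work, as an engineer would, in place of code of your own. Each camera call takes 0.05 s, during which the arm holds its last target. There are 200 camera calls.

### The job

Swing the keeper bar fully shut across the pointer until it clicks into its catch. Then take the telescoping rod by its black grip, pull it out against its spring until its orange tip stands level with the two red gate posts, and hold it there steadily: the program finishes while still gripping the rod at that length, with the pointer lying in its saddles, the keeper shut and the rod clear of the posts. Leave the tools lying around the fixture where they are.

Things in the scene. Friction and masses are not known exactly. Their poses are not given: they have to be found in the camera images.
- fixture: Fixed grey plate 365 x 130 x 12 mm with blue saddles and posts. Origin on the bench surface below the pointer's middle; x = pull direction, from the barrel to the red gate, y left of it, z up. Plate from x = -115 to +250 mm. U saddles at x = -60 and +44 mm (walls 78 mm high), rear stop at x = -81 mm. Nothing on it but the keeper's peg is higher than 96 mm. Place and heading vary.
- keeper (a joint): Keeper bar's angle (rad): 0 = shut, straight across the barrel; grows to 1.5 as it swings level backwards (to the fixture's -x); closes anticlockwise seen from above. Starts at 0.75 to 1.35, stays where left. In the last 0.35 rad it rides over a sprung brass nub (about 5.5 N at the peg) that springs up behind it and keeps it within 0.01 of 0.
- keeper_hinge (a point): Hinge axis (vertical) of the keeper bar, at the top of the bar, 94 mm above the bench; in the fixture's frame at x = -10, y = +42 mm. The bar is yellow, 116 x 16 x 8 mm, its underside 86 mm above the bench.
- keeper_peg (a point): Point on the orange upright peg on the keeper's free end, 90 mm from the hinge axis, 118 mm above the bench. Peg: 14 mm diameter, from the bar's top (94 mm high) to 134 mm. Pinch it or push it sideways. Bar shut, it is at x = -10, y = -48 mm in the fixture's frame.
- pointer: Telescoping pointer: loose green square barrel 28 x 28 x 130 mm with a black 40 mm square collar that bears on the front saddle when the rod is pulled. Origin on its axis, 70 mm above the fixture's origin (may slip 1 to 3 mm along x under the pull); x along the rod, outwards. About 0.3 kg, lies loose in the saddles.
- rod (a joint): How far the rod is drawn out of the barrel (m): 0 = fully in, stop at 0.105. An inner spring pulls it back at all times: 3 N at 0, plus 1 N for every 10 mm.
- rod_grip (a point): Centre of the rod's black ribbed square grip, 36 mm long (along x), 20 x 20 mm across, 70 mm above the bench; with the rod in, 95 mm in front of the pointer's origin and 35 mm clear of the barrel's end. The bare rod is 10 mm in diameter.
- rod_tip (a point): Very tip of the orange cone at the outer end of the rod, on its axis, 50 mm beyond the middle of the grip (145 mm from the pointer's origin with the rod in).
- gate: Length gate fixed on the plate: two red posts 6 mm thick along x, 10 mm wide, tops 82 mm above the bench, 42 mm apart, either side of the rod's path. Origin on the plate (12 mm above the bench) midway between them; axes as the fixture's. Stands 190 to 225 mm before the fixture's origin, varying. The tip belongs at x = 0 of this frame.
- drill: Bystander: red cordless drill lying on its side, about 200 x 210 x 64 mm. Origin under its motor housing.
- pack: Bystander: black battery pack with an orange band, 115 x 75 x 60 mm. Origin under its centre.
- tape_roll: Bystander: white tape roll lying flat, 96 mm diameter, 24 mm high. Origin under its centre.
- screwdriver: Bystander: screwdriver lying on the bench on the robot's side of the fixture, about 200 mm long. Origin below its middle.
Not all that is in view belongs to the job. What is shaped like the pointer but purple or yellow is not meant.

How it is judged (in metres and radians):
On the way, in this order (a step that is already met when the one before it is completed fails the run):
1. the keeper bar is shut in its catch while the rod is still in (value of joint keeper below 0.045 rad and value of joint rod below 0.015 m), for 0.2 s.
2. the rod is pulled out so that its tip is level with the gate, and gripped (x of rod_tip in the frame of gate between -0.005 and 0.005 m and contact force between the fingers and pointer above 3 N and value of joint keeper below 0.045 rad), for 0.3 s.
At the end, for the whole second after the job is handed in: Rod tip within 5 mm of the gate's middle along the pull and still (under 10 mm/s), fingers pressing on the pointer with over 3 N, gate not touched by it (under 0.5 N), keeper within 0.045 rad of shut, pointer seated in its saddles (within 5 mm in height, 6 mm along) (all of step 2 and contact force between gate and pointer below 0.5 N and velocity of joint rod between -0.01 and 0.01 m/s and z of pointer in the frame of fixture between 0.065 and 0.075 m and x of pointer in the frame of fixture between -0.006 and 0.006 m); the arm keeps its last pose, push and grip.
It fails at once if the drill is shoved more than 30 mm (distance of drill from where it was at the start of the episode above 0.03 m).
It fails at once if the battery pack is shoved more than 30 mm (distance of pack from where it was at the start of the episode above 0.03 m).
It fails at once if the tape roll is shoved more than 30 mm (distance of tape_roll from where it was at the start of the episode above 0.03 m).
It fails at once if the screwdriver is shoved more than 30 mm (distance of screwdriver from where it was at the start of the episode above 0.03 m).
It also fails if it takes over 43 s, if anything falls off the work surface, if the arm or the gripper's body presses on something with over 40 N, if the wrist force passes 120 N, or if a joint passes its speed limit or range.

## Working session

There is one attempt and no reset: what is moved stays moved. The work goes in short steps, Python scripts to look and compute and a tool call to move; the robot and the scene stay as the last step left them, time stands still between calls to the robot, and variables do not carry over. Pictures are saved under pics/ and viewed, at most 10 in all, crops included, and the job is handed in when it is done.

Besides the shell and the picture viewer there is one more tool, called after "Call:" by a JSON object that holds its "api" and its "payload", one argument or row to a line. arm_command: Moves the arm, as the interface text tells. Its arguments: {"type":"object","properties":{"deltas":{"type":"array"}},"required":["deltas"]}

```bash
mkdir -p pics; ls; python3 - <<'E'
from cell import *
import cv2,numpy as np
s=read_state();print(s)
for n in("top","scene"):
    p,d=get_image(n);np.savez(f"pics/{n}0.npz",p=p,d=d);cv2.imwrite(f"pics/{n}0.png",p[:,:,::-1])
    print(n,camera_params(n))
E
```

```text
pics
{'clock': 0.0, 'qpos': array([-1.2957874 ,  0.62932846,  0.03844189,  1.51839576, -0.02702066,
        0.99628982, -0.01999444]), 'qd': array([ 5.04022935e-04,  9.26198946e-04, -1.52824778e-03,  1.71023799e-03,
       -1.10322042e-03, -5.83715611e-06, -4.12793682e-04]), 'tau': array([ 3.79455032e-04, -5.63416350e+01,  1.22668751e+00, -1.93429631e+01,
        1.11372260e-02,  1.09299249e-02,  3.48086905e-05]), 'eef_pos': array([217.01713148, 612.02694958, 230.39165067]), 'tool_rot': array([-3.13968906e+00,  7.41851089e-06,  2.80077748e+00]), 'force': array([-0.95320812, -0.22499696,  0.04731635]), 'torque': array([ 0.06170682,  0.02462984, -0.04059425]), 'gripper_force': 0.0, 'width': 85.5128562718051}
top {'camera_matrix': array([[404.53152856,   0.        , 281.10966844],
       [  0.        , 404.53152856, 215.88516824],
       [  0.        ,   0.        ,   1.        ]]), 'extrinsics': array([[-4.78185243e-02, -9.76356981e-01,  2.10809000e-01,
         2.92353912e+02],
       [-9.98850981e-01,  4.74129037e-02, -6.98101281e-03,
        -1.38544113e+02],
       [-3.17910623e-03, -2.10900598e-01, -9.77502343e-01,
         1.45203092e+03],
       [ 0.00000000e+00,  0.00000000e+00,  0.00000000e+00,
         1.00000000e+00]])}
scene {'camera_matrix': array([[435.30334309,   0.        , 284.40086505],
       [  0.        , 435.30334309, 206.25404717],
       [  0.        ,   0.        ,   1.        ]]), 'extrinsics': array([[ 7.11417253e-01,  5.54919665e-01, -4.31218805e-01,
         1.07936737e+03],
       [ 7.02592790e-01, -5.47832492e-01,  4.54139772e-01,
        -6.89684437e+02],
       [ 1.57754173e-02, -6.26054092e-01, -7.79620042e-01,
         1.00634021e+03],
       [ 0.00000000e+00,  0.00000000e+00,  0.00000000e+00,
         1.00000000e+00]])}
```

View pics/top0.png

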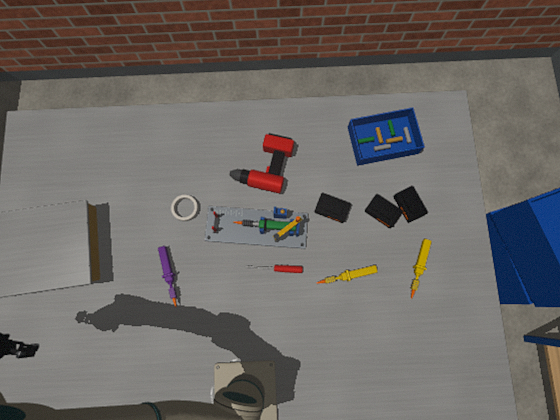

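View pics/scene0.png

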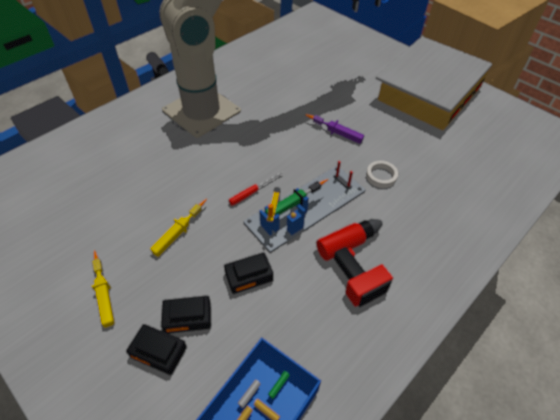

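The top view shows the fixture plate at px (205–308, 205–248). On it are the green pointer, with its orange tip to the left at (237,223), the yellow keeper at (290,228) and the red posts at (217,222). There are four pointer-like candidates: green (275,226), purple (168,272), yellow (350,273) and yellow (420,268). Only the green one lies in the saddles on the plate, so it's the one meant. I'll get rough positions and a confirming crop.

```bash
cat > h.py <<'E'
import numpy as np,cv2
from cell import *
def ray(c,uv,fish=False):
    K=c["camera_matrix"];T=c["extrinsics"]
    x=(uv[0]-K[0,2])/K[0,0];y=(uv[1]-K[1,2])/K[1,1]
    if fish:
        r=np.hypot(x,y);s=np.sinc(r/np.pi);v=np.array([x*s,y*s,np.cos(r)])
    else: v=np.array([x,y,1.])
    v=T[:3,:3]@v
    return T[:3,3],v/np.linalg.norm(v)
def onplane(c,uv,z,fish=False):
    o,v=ray(c,uv,fish);return o+v*(z-o[2])/v[2]
def tri(rays):
    A=sum(np.eye(3)-np.outer(v,v) for o,v in rays);b=sum((np.eye(3)-np.outer(v,v))@o for o,v in rays)
    p=np.linalg.solve(A,b);return p,[np.linalg.norm(np.cross(p-o,v)) for o,v in rays]
def blobs(p,lo,hi,amin=8,roi=None):
    h=cv2.cvtColor(p,cv2.COLOR_RGB2HSV);m=cv2.inRange(h,np.array(lo),np.array(hi))
    if roi: k=np.zeros_like(m);k[roi[1]:roi[3],roi[0]:roi[2]]=255;m&=k
    n,l,s,c=cv2.connectedComponentsWithStats(m)
    return m,[(s[i,4],c[i].round(1),s[i,:4]) for i in range(1,n) if s[i,4]>=amin]
E
python3 - <<'E'
from h import *
p=np.load("pics/top0.npz")["p"];c=camera_params("top")
cv2.imwrite("pics/crop.png",cv2.resize(p[195:260,195:320],None,fx=6,fy=6,interpolation=cv2.INTER_CUBIC)[:,:,::-1])
for n,uv,z in [("plateTL",(207,206),12),("plateBL",(206,241),12),("plateTR",(308,210),12),("plateBR",(307,247),12),("gate",(217,222),60),("tip",(237,223),70),("tape",(185,207),24),("drill tip",(232,175),40),("drill body",(268,182),60),("pack",(318,205),60)]:
    print(n,onplane(c,uv,z).round(0))
E
```

```text
plateTL [653. 121.  12.]
plateBL [524. 125.  12.]
plateTR [ 620. -248.   12.]
plateBR [ 485. -236.   12.]
gate [582.  77.  60.]
tip [573.   6.  70.]
tape [650. 198.  24.]
drill tip [758.  23.  40.]
drill body [ 719. -107.   60.]
pack [ 626. -281.   60.]
```

View pics/crop.png

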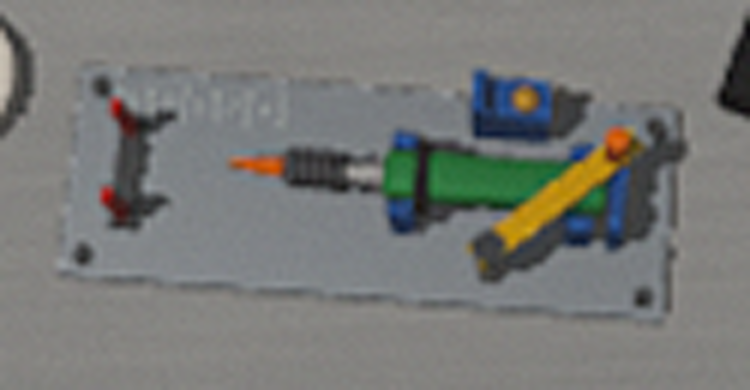

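The crop confirms it: the green pointer is in the blue saddles, the keeper is open with its hinge on the robot side at crop (488,248), and the peg is at (618,143). The gate posts are at (117,110) and (110,200). Next I'll move over it to measure with the wrist camera.

Call:
{"api": "arm_command", "payload": {
  "deltas": [
    {"dx": 0.01,"dy": -0.02,"dz": 0.02,"yaw": -2},
    {"dx": 0.03,"dy": -0.057,"dz": 0.03,"yaw": -6},
    {"dx": 0.05,"dy": -0.095,"dz": 0.03,"yaw": -11},
    {"dx": 0.07,"dy": -0.133,"dz": 0.03,"yaw": -15},
    {"dx": 0.09,"dy": -0.171,"dz": 0.03,"yaw": -19},
    {"dx": 0.11,"dy": -0.21,"dz": 0.03,"yaw": -24},
    {"dx": 0.13,"dy": -0.25,"dz": 0.03,"yaw": -28},
    {"dx": 0.15,"dy": -0.286,"dz": 0.03,"yaw": -32},
    {"dx": 0.17,"dy": -0.324,"dz": 0.03,"yaw": -37},
    {"dx": 0.19,"dy": -0.362,"dz": 0.03,"yaw": -41},
    {"dx": 0.21,"dy": -0.4,"dz": 0.03,"yaw": -45},
    {"dx": 0.23,"dy": -0.438,"dz": 0.03,"yaw": -50},
    {"dx": 0.25,"dy": -0.476,"dz": 0.03,"yaw": -54},
    {"dx": 0.27,"dy": -0.514,"dz": 0.03,"yaw": -58},
    {"dx": 0.29,"dy": -0.552,"dz": 0.03,"yaw": -63},
    {"dx": 0.31,"dy": -0.59,"dz": 0.03,"yaw": -67},
    {"dx": 0.33,"dy": -0.628,"dz": 0.03,"yaw": -71},
    {"dx": 0.345,"dy": -0.657,"dz": 0.03,"yaw": -75},
    {"dx": 0.353,"dy": -0.672,"dz": 0.03,"yaw": -76},
    {"dx": 0.353,"dy": -0.672,"dz": 0.03,"yaw": -76}
  ]
}}

```text
invalid input at $.deltas[0]: expected keys dx, dy, dz, yaw, jaw
```

```bash
cat > shot.py <<'E'
import sys
from h import *
n=sys.argv[1]
c=camera_params("wrist");p,d=get_image("wrist");s=read_state()
np.savez(f"pics/w{n}.npz",p=p,d=d,K=c["camera_matrix"],T=c["extrinsics"]);cv2.imwrite(f"pics/w{n}.png",p[:,:,::-1])
print(s["clock"],s["eef_pos"].round(1),s["tool_rot"].round(3),s["qpos"].round(2),c["extrinsics"].round(3).tolist(),c["camera_matrix"].round(1).tolist())
E
python3 shot.py 1
```

```text
0.15 [217.1 612.2 230.6] [-3.14   0.     2.801] [-1.3   0.63  0.04  1.52 -0.03  1.   -0.02] [[0.334, 0.898, 0.285, 144.846], [0.942, -0.319, -0.102, 638.505], [-0.001, 0.302, -0.953, 374.24], [0.0, 0.0, 0.0, 1.0]] [[325.2, 0.0, 278.1], [0.0, 325.2, 213.2], [0.0, 0.0, 1.0]]
```

View pics/w1.png

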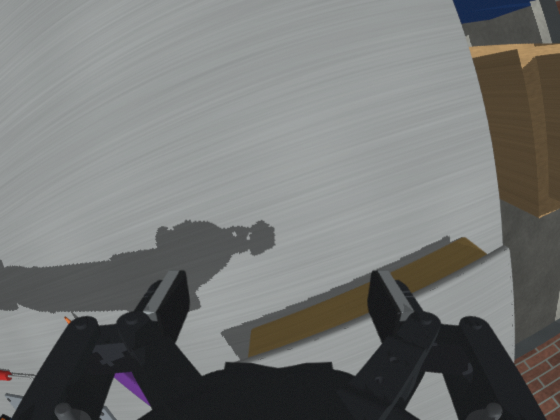

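That call was refused because every key is needed in each row. The wrist view shows only bare bench, with the fingers from row 270 down. Resending with complete rows.

Call:
{"api": "arm_command", "payload": {
  "deltas": [
    {"dx": 0.01,"dy": -0.02,"dz": 0.02,"yaw": -2,"jaw": 1},
    {"dx": 0.03,"dy": -0.06,"dz": 0.04,"yaw": -6,"jaw": 1},
    {"dx": 0.05,"dy": -0.1,"dz": 0.05,"yaw": -11,"jaw": 1},
    {"dx": 0.07,"dy": -0.14,"dz": 0.05,"yaw": -15,"jaw": 1},
    {"dx": 0.09,"dy": -0.18,"dz": 0.05,"yaw": -19,"jaw": 1},
    {"dx": 0.11,"dy": -0.22,"dz": 0.05,"yaw": -24,"jaw": 1},
    {"dx": 0.13,"dy": -0.26,"dz": 0.05,"yaw": -28,"jaw": 1},
    {"dx": 0.15,"dy": -0.3,"dz": 0.05,"yaw": -32,"jaw": 1},
    {"dx": 0.17,"dy": -0.34,"dz": 0.05,"yaw": -37,"jaw": 1},
    {"dx": 0.19,"dy": -0.38,"dz": 0.05,"yaw": -41,"jaw": 1},
    {"dx": 0.21,"dy": -0.42,"dz": 0.05,"yaw": -45,"jaw": 1},
    {"dx": 0.23,"dy": -0.46,"dz": 0.05,"yaw": -50,"jaw": 1},
    {"dx": 0.25,"dy": -0.5,"dz": 0.05,"yaw": -54,"jaw": 1},
    {"dx": 0.27,"dy": -0.54,"dz": 0.05,"yaw": -58,"jaw": 1},
    {"dx": 0.29,"dy": -0.58,"dz": 0.05,"yaw": -63,"jaw": 1},
    {"dx": 0.31,"dy": -0.62,"dz": 0.05,"yaw": -67,"jaw": 1},
    {"dx": 0.33,"dy": -0.66,"dz": 0.05,"yaw": -71,"jaw": 1},
    {"dx": 0.345,"dy": -0.69,"dz": 0.05,"yaw": -75,"jaw": 1},
    {"dx": 0.353,"dy": -0.71,"dz": 0.05,"yaw": -76,"jaw": 1},
    {"dx": 0.353,"dy": -0.71,"dz": 0.05,"yaw": -76,"jaw": 1}
  ]
}}

```text
clock: 2.15
eef_pos: [570.5, -101.6, 281.1]
tool_rot: [3.141, 0.003, 1.469]
force: [0.2, -0.3, -1.0]
width: 85.2
gripper_force: 0.0
```

```bash
python3 shot.py 2
```

```text
2.2 [570.  -98.9 280.9] [-3.141e+00  1.000e-03  1.472e+00] [-0.2   0.51  0.5   1.67 -0.28  1.03  0.29] [[0.995, -0.097, -0.031, 579.075], [-0.102, -0.948, -0.303, -23.873], [0.0, 0.304, -0.953, 424.583], [0.0, 0.0, 0.0, 1.0]] [[325.2, 0.0, 278.1], [0.0, 325.2, 213.2], [0.0, 0.0, 1.0]]
```

Call:
{"api": "arm_command", "payload": {
  "deltas": [
    {"dx": 0,"dy": 0.04,"dz": 0,"yaw": 0,"jaw": 1},
    {"dx": 0,"dy": 0.07,"dz": 0,"yaw": 0,"jaw": 1},
    {"dx": 0,"dy": 0.07,"dz": 0,"yaw": 0,"jaw": 1},
    {"dx": 0,"dy": 0.07,"dz": 0,"yaw": 0,"jaw": 1}
  ]
}}

```text
clock: 2.6
eef_pos: [569.7, -25.3, 281.2]
tool_rot: [-3.141, -0.001, 1.478]
force: [-0.2, -0.5, -0.2]
width: 85.5
gripper_force: 0.0
```

```bash
python3 shot.py 3; python3 -c "
import cv2,numpy as np
a=cv2.imread('pics/w2.png');b=cv2.imread('pics/w3.png')
cv2.imwrite('pics/w23.png',np.hstack([a[0:420,80:480],b[0:420,80:480]]))"
```

```text
2.65 [569.7 -26.8 281.3] [-3.141  0.     1.476] [-0.33  0.5   0.5   1.69 -0.27  1.02  0.17] [[0.996, -0.088, -0.029, 577.643], [-0.093, -0.95, -0.3, 52.029], [-0.001, 0.301, -0.954, 424.973], [0.0, 0.0, 0.0, 1.0]] [[325.2, 0.0, 278.1], [0.0, 325.2, 213.2], [0.0, 0.0, 1.0]]
```

View pics/w23.png

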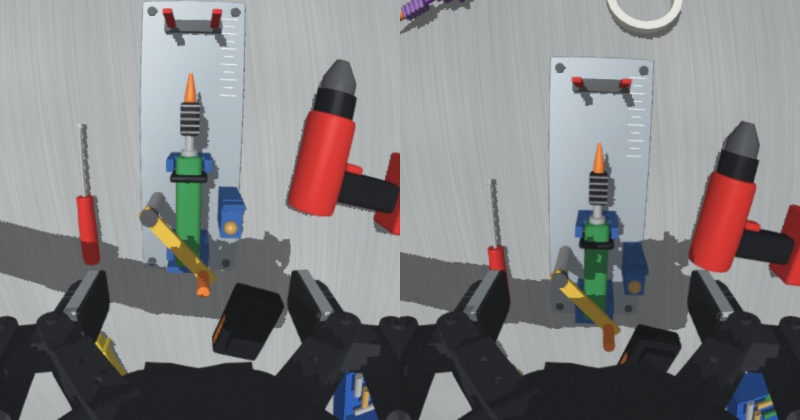

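Both views (left and right halves, columns offset by 80) show the posts at (168,17)/(216,17) and (577,82)/(626,82). The rod tip is at (190,73) and (599,143), and the hinge cap at (150,215) and (565,258). The peg, leaning outward by parallax, is at (203,285) and (609,335). The battery pack is right beside the peg.

```bash
python3 - <<'E'
from h import *
V=[]
for n in (2,3):
    z=np.load(f"pics/w{n}.npz");c=dict(camera_matrix=z["K"],extrinsics=z["T"]);V.append((z["p"],c))
    p=z["p"]
    x0,x1=200,340
    _,r=blobs(p,(0,140,70),(5,255,255),20,(x0,0,x1,120)); print(n,"red",r)
    _,r=blobs(p,(6,150,120),(16,255,255),20,(x0,0,x1,360)); print(n,"orange",r)
    _,r=blobs(p,(18,120,80),(32,255,255),20,(x0,0,x1,360)); print(n,"yellow",r)
    m,r=blobs(p,(45,100,30),(85,255,255),60,(x0,0,x1,360)); print(n,"green",r)
    _,r=blobs(p,(0,0,0),(179,90,95),30,(x0,0,x1,330)); print(n,"dark",r)
E
python3 -c "
import cv2,numpy as np
a=cv2.imread('pics/w2.png');b=cv2.imread('pics/w3.png')
f=lambda a:cv2.resize(a,None,fx=2.6,fy=2.6,interpolation=cv2.INTER_CUBIC)
cv2.imwrite('pics/z.png',np.hstack([f(a[0:150,215:345])[:, :330],f(a[150:300,215:365])]))"
```

```text
2 red [(np.int32(134), array([248.8,  17.2]), array([243,   9,  12,  18], dtype=int32)), (np.int32(134), array([295.6,  17.7]), array([291,   9,  11,  19], dtype=int32))]
2 orange [(np.int32(197), array([270. ,  90.8]), array([265,  74,  10,  29], dtype=int32)), (np.int32(248), array([282.2, 285. ]), array([277, 270,  13,  27], dtype=int32)), (np.int32(38), array([297.3, 331.7]), array([294, 324,   8,  18], dtype=int32))]
2 yellow [(np.int32(1043), array([260. , 248.8]), array([230, 217,  66,  67], dtype=int32)), (np.int32(110), array([310.2, 227.5]), array([305, 222,  12,  12], dtype=int32))]
2 green [(np.int32(489), array([268.6, 165.7]), array([255, 155,  28,  21], dtype=int32)), (np.int32(1562), array([268.5, 213.7]), array([256, 182,  25,  75], dtype=int32))]
2 dark [(np.int32(194), array([273.6,  30.7]), array([246,  23,  55,  11], dtype=int32)), (np.int32(34), array([271.9, 103.3]), array([262, 102,  18,   3], dtype=int32)), (np.int32(76), array([270. , 108.5]), array([261, 107,  19,   4], dtype=int32)), (np.int32(76), array([270. , 115.5]), array([261, 114,  19,   4], dtype=i
[... 1639 characters left out ...]
, array([297,  23,  43,  15], dtype=int32)), (np.int32(203), array([281.6,  90.1]), array([254,  80,  56,  16], dtype=int32)), (np.int32(106), array([282.4, 171.6]), array([270, 160,  20,  17], dtype=int32)), (np.int32(518), array([281.4, 192. ]), array([269, 178,  25,  34], dtype=int32)), (np.int32(35), array([299.7, 226.9]), array([297, 218,   6,  16], dtype=int32)), (np.int32(636), array([286.7, 252.4]), array([259, 236,  45,  44], dtype=int32)), (np.int32(2418), array([320.7, 296.2]), array([285, 240,  55,  90], dtype=int32)), (np.int32(2697), array([230.4, 299. ]), array([200, 250,  77,  78], dtype=int32)), (np.int32(48), array([314.8, 286.2]), array([308, 280,  14,  14], dtype=int32))]
```

View pics/z.png

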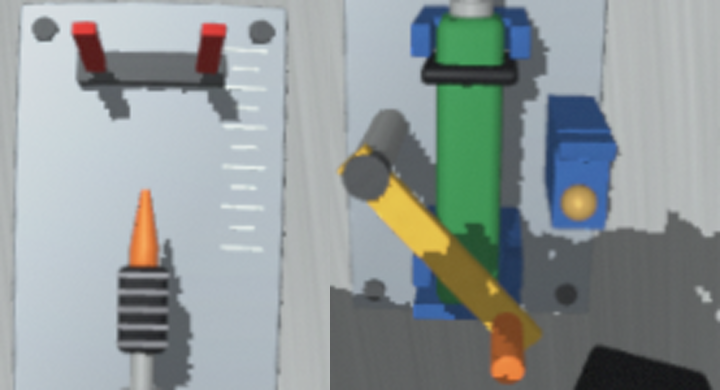

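```bash
python3 - <<'E'
from h import *
V=[]
for n in (2,3):
    z=np.load(f"pics/w{n}.npz");c=dict(camera_matrix=z["K"],extrinsics=z["T"]);p=z["p"]
    _,r=blobs(p,(0,140,175),(6,255,255),6,(200,0,340,120)); r.sort(key=lambda a:a[1][0]);print("posttops",[(int(a[0]),a[1],a[2]) for a in r])
    m,_=blobs(p,(6,140,60),(17,255,255),5,(255,60,295,175)); ys,xs=np.nonzero(m);tip=(xs[ys<ys.min()+2].mean(),ys.min()-.5)
    _,q=blobs(p,(5,150,170),(16,255,255),10,(270,270,300,365)); print("pegtop",[(int(a[0]),a[1],a[2]) for a in q])
    _,g=blobs(p,(45,100,30),(85,255,255),60,(200,0,340,360))
    V.append((c,r,tip,q,p,z["d"]))
R=lambda i,uv:ray(V[i][0],uv,True)
P=[]
for k in (0,1):
    t,e=tri([R(i,V[i][1][k][1]) for i in (0,1)]);P.append(t);print("post",t.round(1),np.round(e,1))
t,e=tri([R(i,V[i][2]) for i in (0,1)]);print("tip",t.round(1),np.round(e,1),V[0][2],V[1][2])
t2,e=tri([R(0,(283.3,292)),R(1,V[1][3][0][1])]);print("peg",t2.round(1),np.round(e,1))
g=(P[0]+P[1])/2; d=P[1]-P[0]; print("post sep",np.linalg.norm(d[:2]),"heading",np.degrees(np.arctan2(d[1],d[0]))+90)
H={k:onplane(V[0][0],uv,12,True) for k,uv in dict(TL=(232.3,11.2),TR=(315.4,12.3),BR=(305.8,263.5),BL=(232.3,261.5)).items()}
for k in H: print(k,H[k].round(1))
a=H["TL"]-H["BL"];b=H["TR"]-H["BR"];print("head",[np.degrees(np.arctan2(v[1],v[0])).round(2) for v in (a,b)])
mid=sum(H.values())/4; print("plate mid",mid.round(1))
h=np.arctan2((a+b)[1],(a+b)[0]);ux=np.array([np.cos(h),np.sin(h)]);uy=np.array([-ux[1],ux[0]])
O=mid[:2]-67.5*ux;print("h",np.degrees(h),"O",O)
F=lambda p:np.array([(p[:2]-O)@ux,(p[:2]-O)@uy]).round(1)
for n,p in dict(p0=P[0],p1=P[1],tip=t,peg=t2,hinge=onplane(V[0][0],(228.8,217.7),95,True),nub=onplane(V[0][0],(310.4,228),86,True)).items(): print(n,p.round(1),F(p))
E
```

```text
posttops [(33, array([246.9,  10.5]), array([243,   9,   9,   4], dtype=int32)), (33, array([296.9,  10.8]), array([293,   9,   9,   5], dtype=int32))]
pegtop [(95, array([283. , 290.8]), array([277, 286,  13,  10], dtype=int32))]
posttops [(31, array([256.4,  79.5]), array([253,  78,   8,   4], dtype=int32)), (31, array([306.4,  80.5]), array([303,  79,   8,   4], dtype=int32))]
pegtop []
post [558.4  90.3  83.6] [0. 0.]
post [609.8  84.8  81.9] [0.1 0.1]
tip [575.5  19.6  70.1] [0.3 0.3] (np.float64(270.8), np.float64(73.5)) (np.float64(279.0), np.float64(143.5))Traceback (most recent call last):
  File "<stdin>", line 15, in <module>
IndexError: list index out of range
```

```bash
python3 - <<'E'
from h import *
C=[]
for n in (2,3):
    z=np.load(f"pics/w{n}.npz");C.append(dict(camera_matrix=z["K"],extrinsics=z["T"]))
R=lambda i,uv:ray(C[i],uv,True)
P0=np.array([558.4,90.3,83]);P1=np.array([609.8,84.8,82]);tip=np.array([575.5,19.6,70.1])
peg,e=tri([R(0,(283,290.8)),R(1,(288.5,347))]);print("peg",peg.round(1),np.round(e,1), onplane(C[0],(283,290.8),134,True))
d=P1-P0;print("sep",np.linalg.norm(d[:2]),"heading",np.degrees(np.arctan2(d[1],d[0]))+90)
H={k:onplane(C[0],uv,12,True) for k,uv in dict(TL=(232.3,11.2),TR=(315.4,12.3),BR=(305.8,263.5),BL=(232.3,261.5)).items()}
a=H["TL"]-H["BL"];b=H["TR"]-H["BR"];print("head",[np.degrees(np.arctan2(v[1],v[0])).round(2) for v in (a,b)])
mid=sum(H.values())/4
h=np.arctan2((a+b)[1],(a+b)[0]);ux=np.array([np.cos(h),np.sin(h)]);uy=np.array([-ux[1],ux[0]])
O=mid[:2]-67.5*ux;print("h",np.degrees(h),"O",O)
F=lambda p:np.array([(p[:2]-O)@ux,(p[:2]-O)@uy]).round(1)
for n,p in dict(p0=P0,p1=P1,tip=tip,peg=peg,peg134=onplane(C[0],(283,290.8),134,True),hinge=onplane(C[0],(228.8,217.7),95,True),nub=onplane(C[0],(310.4,228),86,True)).items(): print(n,p.round(1),F(p))
E
```

```text
peg [ 566.1 -198.5  137.7] [0.1 0.1] [ 566.11298779 -200.71506867  134.        ]
sep 51.69342317935617 heading 83.89236835501055
head [np.float64(82.89), np.float64(82.87)]
h 82.8803465823406 O [ 558.08017633 -125.39480865]
p0 [558.4  90.3  83. ] [214.1  26.4]
p1 [609.8  84.8  82. ] [215.  -25.3]
tip [575.5  19.6  70.1] [146.    0.7]
peg [ 566.1 -198.5  137.7] [-71.5 -17. ]
peg134 [ 566.1 -200.7  134. ] [-73.7 -17.3]
hinge [ 515.1 -128.2   95. ] [-8.1 42.3]
nub [ 602.1 -152.3   86. ] [-21.2 -47.1]
```

Heights agree with the text: tip 70 mm, posts 82–83, peg top about 135. Fixture heading is about 83°, hinge at world (515,-128), peg at (567,-200.7) and keeper angle about 0.82. The tip is 146 mm from the origin and the gate about 214.5, so the pull is about 69 mm. I'll pinch the peg tangentially.

Call:
{"api": "arm_command", "payload": {
  "deltas": [
    {"dx": 0,"dy": -0.02,"dz": 0,"yaw": 5,"jaw": 1},
    {"dx": 0,"dy": -0.06,"dz": 0,"yaw": 12,"jaw": 1},
    {"dx": -0.001,"dy": -0.1,"dz": -0.01,"yaw": 20,"jaw": 1},
    {"dx": -0.002,"dy": -0.14,"dz": -0.03,"yaw": 28,"jaw": 1},
    {"dx": -0.003,"dy": -0.165,"dz": -0.05,"yaw": 35,"jaw": 1},
    {"dx": -0.003,"dy": -0.173,"dz": -0.075,"yaw": 41,"jaw": 1},
    {"dx": -0.003,"dy": -0.173,"dz": -0.1,"yaw": 41,"jaw": 1},
    {"dx": -0.003,"dy": -0.173,"dz": -0.13,"yaw": 41,"jaw": 1},
    {"dx": -0.003,"dy": -0.173,"dz": -0.16,"yaw": 41,"jaw": 1},
    {"dx": -0.003,"dy": -0.173,"dz": -0.177,"yaw": 41,"jaw": 1},
    {"dx": -0.003,"dy": -0.173,"dz": -0.177,"yaw": 41,"jaw": 1},
    {"dx": -0.003,"dy": -0.173,"dz": -0.177,"yaw": 41,"jaw": 0.5},
    {"dx": -0.003,"dy": -0.173,"dz": -0.177,"yaw": 41,"jaw": 0},
    {"dx": -0.003,"dy": -0.173,"dz": -0.177,"yaw": 41,"jaw": 0},
    {"dx": -0.003,"dy": -0.173,"dz": -0.177,"yaw": 41,"jaw": 0},
    {"dx": -0.003,"dy": -0.173,"dz": -0.177,"yaw": 41,"jaw": 0},
    {"dx": -0.003,"dy": -0.173,"dz": -0.177,"yaw": 41,"jaw": 0},
    {"dx": -0.003,"dy": -0.173,"dz": -0.177,"yaw": 41,"jaw": 0}
  ]
}}

```text
clock: 4.45
eef_pos: [567.5, -200.5, 105.0]
tool_rot: [3.141, 0.001, 2.19]
force: [-1.8, -0.1, 5.7]
width: 12.1
gripper_force: 58.5
```

Call:
{"api": "arm_command", "payload": {
  "deltas": [
    {"dx": 0.0037,"dy": 0.003,"dz": 0,"yaw": 3,"jaw": 0},
    {"dx": 0.0073,"dy": 0.006,"dz": 0,"yaw": 6,"jaw": 0},
    {"dx": 0.0108,"dy": 0.0092,"dz": 0,"yaw": 9,"jaw": 0},
    {"dx": 0.014,"dy": 0.0126,"dz": 0,"yaw": 12,"jaw": 0},
    {"dx": 0.017,"dy": 0.016,"dz": 0,"yaw": 15,"jaw": 0},
    {"dx": 0.02,"dy": 0.02,"dz": 0,"yaw": 18,"jaw": 0},
    {"dx": 0.0225,"dy": 0.0238,"dz": 0,"yaw": 21,"jaw": 0},
    {"dx": 0.025,"dy": 0.0278,"dz": 0,"yaw": 24,"jaw": 0},
    {"dx": 0.0272,"dy": 0.032,"dz": 0,"yaw": 27,"jaw": 0},
    {"dx": 0.0293,"dy": 0.0362,"dz": 0,"yaw": 30,"jaw": 0},
    {"dx": 0.031,"dy": 0.0405,"dz": 0,"yaw": 33,"jaw": 0},
    {"dx": 0.0327,"dy": 0.045,"dz": 0,"yaw": 36,"jaw": 0},
    {"dx": 0.034,"dy": 0.0495,"dz": 0,"yaw": 39,"jaw": 0},
    {"dx": 0.0351,"dy": 0.0541,"dz": 0,"yaw": 42,"jaw": 0},
    {"dx": 0.0358,"dy": 0.058,"dz": 0,"yaw": 45,"jaw": 0},
    {"dx": 0.0364,"dy": 0.062,"dz": 0,"yaw": 47,"jaw": 0},
    {"dx": 0.0364,"dy": 0.062,"dz": 0,"yaw": 47,"jaw": 0}
  ]
}}

```text
clock: 6.15
eef_pos: [603.0, -139.8, 105.0]
tool_rot: [-3.14, -0.001, 3.01]
force: [-2.2, -1.7, 6.6]
width: 12.2
gripper_force: 59.1
```

Low force so far. I'll push a few mm further to find the stop.

Call:
{"api": "arm_command", "payload": {
  "deltas": [
    {"dx": 0,"dy": 0.002,"dz": 0,"yaw": 0,"jaw": 0},
    {"dx": 0.0005,"dy": 0.004,"dz": 0,"yaw": 0,"jaw": 0},
    {"dx": 0.0005,"dy": 0.004,"dz": 0,"yaw": 0,"jaw": 0},
    {"dx": 0.0005,"dy": 0.004,"dz": 0,"yaw": 0,"jaw": 0}
  ]
}}

```text
clock: 6.55
eef_pos: [603.0, -139.7, 105.0]
tool_rot: [-3.136, -0.0, 3.007]
force: [-3.1, -8.1, 5.5]
width: 12.2
gripper_force: 59.1
```

Call:
{"api": "arm_command", "payload": {
  "deltas": [
    {"dx": 0,"dy": 0.003,"dz": 0,"yaw": 0,"jaw": 0},
    {"dx": 0,"dy": 0.006,"dz": 0,"yaw": 0,"jaw": 0},
    {"dx": 0,"dy": 0.006,"dz": 0,"yaw": 0,"jaw": 0}
  ]
}}

```text
clock: 6.85
eef_pos: [603.0, -139.6, 105.1]
tool_rot: [-3.129, 0.002, 3.003]
force: [-3.1, -17.9, 3.8]
width: 11.8
gripper_force: 59.3
```

The keeper hits a hard stop at (603,-139.6), which matches the computed shut position. I'll relax, release, lift and look.

Call:
{"api": "arm_command", "payload": {
  "deltas": [
    {"dx": 0,"dy": -0.005,"dz": 0,"yaw": 0,"jaw": 0},
    {"dx": -0.0005,"dy": -0.0095,"dz": 0,"yaw": 0,"jaw": 0},
    {"dx": -0.0005,"dy": -0.0095,"dz": 0,"yaw": 0,"jaw": 0},
    {"dx": -0.0005,"dy": -0.0095,"dz": 0,"yaw": 0,"jaw": 0.6},
    {"dx": -0.0005,"dy": -0.0095,"dz": 0,"yaw": 0,"jaw": 1},
    {"dx": -0.0005,"dy": -0.0095,"dz": 0,"yaw": 0,"jaw": 1},
    {"dx": -0.0005,"dy": -0.0095,"dz": 0.02,"yaw": 0,"jaw": 1},
    {"dx": -0.0005,"dy": -0.0095,"dz": 0.05,"yaw": 0,"jaw": 1},
    {"dx": -0.003,"dy": 0.01,"dz": 0.09,"yaw": -8,"jaw": 1},
    {"dx": -0.007,"dy": 0.03,"dz": 0.12,"yaw": -16,"jaw": 1},
    {"dx": -0.012,"dy": 0.05,"dz": 0.12,"yaw": -24,"jaw": 1},
    {"dx": -0.017,"dy": 0.07,"dz": 0.12,"yaw": -32,"jaw": 1},
    {"dx": -0.022,"dy": 0.09,"dz": 0.12,"yaw": -40,"jaw": 1},
    {"dx": -0.027,"dy": 0.098,"dz": 0.12,"yaw": -48,"jaw": 1},
    {"dx": -0.032,"dy": 0.098,"dz": 0.12,"yaw": -56,"jaw": 1},
    {"dx": -0.034,"dy": 0.098,"dz": 0.12,"yaw": -64,"jaw": 1},
    {"dx": -0.034,"dy": 0.098,"dz": 0.12,"yaw": -72,"jaw": 1},
    {"dx": -0.034,"dy": 0.098,"dz": 0.12,"yaw": -80,"jaw": 1},
    {"dx": -0.034,"dy": 0.098,"dz": 0.12,"yaw": -88,"jaw": 1},
    {"dx": -0.034,"dy": 0.098,"dz": 0.12,"yaw": -89,"jaw": 1}
  ]
}}

```text
clock: 8.85
eef_pos: [570.1, -29.8, 224.0]
tool_rot: [-3.141, 0.0, 1.456]
force: [0.1, -1.1, -0.0]
width: 85.1
gripper_force: 0.0
```

```bash
python3 shot.py 4; python3 - <<'E'
from h import *
z=np.load("pics/w4.npz");c=dict(camera_matrix=z["K"],extrinsics=z["T"]);p=z["p"]
cv2.imwrite("pics/w4c.png",cv2.resize(p[0:420,130:430],None,fx=1.4,fy=1.4)[:,:,::-1])
E
```

```text
8.9 [570.1 -29.8 224. ] [-3.141  0.     1.459] [-0.3   0.56  0.47  1.76 -0.31  0.89  0.2 ] [[0.993, -0.109, -0.035, 579.636], [-0.114, -0.947, -0.3, 47.431], [-0.001, 0.302, -0.953, 367.741], [0.0, 0.0, 0.0, 1.0]] [[325.2, 0.0, 278.1], [0.0, 325.2, 213.2], [0.0, 0.0, 1.0]]
```

View pics/w4c.png

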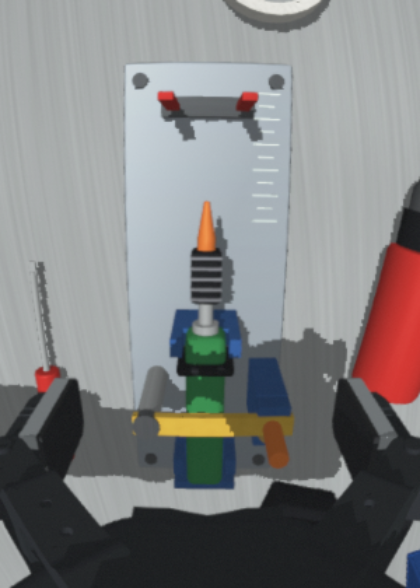

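The keeper lies straight across the barrel, crop (133,420)–(293,430), with the rod still in (tip at crop (207,203)). I'll check the bar angle numerically along with the tip, grip and posts.

```bash
cat > m.py <<'E'
import sys
from h import *
z=np.load(f"pics/w{sys.argv[1]}.npz");c=dict(camera_matrix=z["K"],extrinsics=z["T"]);p=z["p"]
on=lambda uv,zz:onplane(c,uv,zz,True)
m,_=blobs(p,(18,110,50),(34,255,255),20,(215,250,345,345))
ys,xs=np.nonzero(m)
if len(xs)>80:
    W=np.array([on(q,94)[:2] for q in zip(xs,ys)],np.float32)
    for f in (cv2.fitLine(W,cv2.DIST_HUBER,0,.01,.01).ravel(),): print("bar dir",np.degrees(np.arctan2(f[1],f[0])).round(2),"at",f[2:].round(1))
_,r=blobs(p,(0,140,175),(6,255,255),6,(200,0,340,140)); r.sort(key=lambda a:a[1][0])
P=[on(a[1],82) for a in r];print("posts",np.round(P,1).tolist())
m,_=blobs(p,(6,140,60),(17,255,255),5,(230,30,320,210)); ys,xs=np.nonzero(m);uv=(xs[ys<ys.min()+2].mean(),ys.min()-.5);t=on(uv,70)
h=np.radians(83.2);ux=np.array([np.cos(h),np.sin(h)]);g=(np.array(P[0])+P[-1])[:2]/2
print("tip",t.round(1),uv,"tip->gate along x",((g-t[:2])@ux).round(1),"lateral",(t[:2]-g)@np.array([-ux[1],ux[0]]))
h0=[on(q,12)[:2] for q in ((230,58),(327.5,58))]
print("plate cross heading",h0)
E
python3 m.py 4; python3 m.py 2; python3 m.py 3
```

```text
bar dir -7.89 at [ 566.  -132.3]
posts [[557.9, 90.8, 82.0], [609.9, 84.8, 82.0]]
tip [575.3  20.2  70. ] (np.float64(277.0), np.float64(143.5)) tip->gate along x 68.1 lateral 0.55241132482921
plate cross heading [array([535.1590511 , 115.53437253]), array([639.40302126, 103.60155014])]
bar dir -45.48 at [ 557.2 -187.1]
posts [[558.3, 90.9, 82.0], [609.9, 84.8, 82.0]]
tip [575.8  19.7  70. ] (np.float64(270.8), np.float64(73.5)) tip->gate along x 68.7 lateral 0.1695834058812995
plate cross heading [array([526.78908424,  53.3450387 ]), array([647.79903577,  41.01684006])]
bar dir -52.55 at [ 545.6 -167.2]
posts [[558.4, 90.5, 82.0], [609.7, 84.8, 82.0]]
tip [575.3  19.6  70. ] (np.float64(279.0), np.float64(143.5)) tip->gate along x 68.6 lateral 0.6698865702625749
plate cross heading [array([524.17105454, 130.34740833]), array([645.4780647, 119.1309874])]
```

Consistent results: the bar is within about 1° of square, and tip to gate is 68.5 mm along the pull. Descending on the grip and closing.

Call:
{"api": "arm_command", "payload": {
  "deltas": [
    {"dx": -0.0005,"dy": 0,"dz": -0.02,"yaw": 0,"jaw": 1},
    {"dx": -0.0005,"dy": 0,"dz": -0.06,"yaw": 0,"jaw": 1},
    {"dx": -0.0005,"dy": 0,"dz": -0.1,"yaw": 0,"jaw": 1},
    {"dx": -0.0005,"dy": 0,"dz": -0.14,"yaw": 0,"jaw": 1},
    {"dx": -0.0005,"dy": 0,"dz": -0.165,"yaw": 0,"jaw": 1},
    {"dx": -0.0005,"dy": 0,"dz": -0.173,"yaw": 0,"jaw": 1},
    {"dx": -0.0005,"dy": 0,"dz": -0.173,"yaw": 0,"jaw": 1},
    {"dx": -0.0005,"dy": 0,"dz": -0.173,"yaw": 0,"jaw": 0.5},
    {"dx": -0.0005,"dy": 0,"dz": -0.173,"yaw": 0,"jaw": 0.3},
    {"dx": -0.0005,"dy": 0,"dz": -0.173,"yaw": 0,"jaw": 0},
    {"dx": -0.0005,"dy": 0,"dz": -0.173,"yaw": 0,"jaw": 0},
    {"dx": -0.0005,"dy": 0,"dz": -0.173,"yaw": 0,"jaw": 0},
    {"dx": -0.0005,"dy": 0,"dz": -0.173,"yaw": 0,"jaw": 0},
    {"dx": -0.0005,"dy": 0,"dz": -0.173,"yaw": 0,"jaw": 0}
  ]
}}

```text
clock: 10.3
eef_pos: [569.8, -30.2, 52.0]
tool_rot: [3.141, -0.0, 1.457]
force: [-1.1, 1.4, 6.1]
width: 19.1
gripper_force: 59.9
```

Call:
{"api": "arm_command", "payload": {
  "deltas": [
    {"dx": 0.0002,"dy": 0.002,"dz": 0,"yaw": 0,"jaw": 0},
    {"dx": 0.0006,"dy": 0.005,"dz": 0,"yaw": 0,"jaw": 0},
    {"dx": 0.0011,"dy": 0.009,"dz": 0,"yaw": 0,"jaw": 0},
    {"dx": 0.0017,"dy": 0.014,"dz": 0,"yaw": 0,"jaw": 0},
    {"dx": 0.0023,"dy": 0.019,"dz": 0,"yaw": 0,"jaw": 0},
    {"dx": 0.0029,"dy": 0.024,"dz": 0,"yaw": 0,"jaw": 0},
    {"dx": 0.0035,"dy": 0.029,"dz": 0,"yaw": 0,"jaw": 0},
    {"dx": 0.0041,"dy": 0.034,"dz": 0,"yaw": 0,"jaw": 0},
    {"dx": 0.0047,"dy": 0.039,"dz": 0,"yaw": 0,"jaw": 0},
    {"dx": 0.0053,"dy": 0.044,"dz": 0,"yaw": 0,"jaw": 0},
    {"dx": 0.0059,"dy": 0.049,"dz": 0,"yaw": 0,"jaw": 0},
    {"dx": 0.0065,"dy": 0.054,"dz": 0,"yaw": 0,"jaw": 0},
    {"dx": 0.0071,"dy": 0.059,"dz": 0,"yaw": 0,"jaw": 0},
    {"dx": 0.0076,"dy": 0.063,"dz": 0,"yaw": 0,"jaw": 0},
    {"dx": 0.0076,"dy": 0.063,"dz": 0,"yaw": 0,"jaw": 0},
    {"dx": 0.0076,"dy": 0.063,"dz": 0,"yaw": 0,"jaw": 0}
  ]
}}

```text
clock: 11.9
eef_pos: [577.5, 29.1, 51.4]
tool_rot: [3.14, 0.004, 1.455]
force: [-1.5, -8.7, 3.2]
width: 19.0
gripper_force: 59.4
```

```bash
python3 shot.py 5; python3 - <<'E'
from h import *
z=np.load("pics/w5.npz");p=z["p"]
cv2.imwrite("pics/w5c.png",cv2.resize(p[80:380,130:430],None,fx=1.9,fy=1.9,interpolation=cv2.INTER_CUBIC)[:,:,::-1])
E
```

```text
11.95 [577.4  29.   51.4] [3.14  0.004 1.455] [-0.32  0.81  0.34  1.86 -0.47  0.55  0.22] [[0.993, -0.111, -0.034, 586.932], [-0.116, -0.946, -0.304, 106.925], [0.001, 0.306, -0.952, 194.781], [0.0, 0.0, 0.0, 1.0]] [[325.2, 0.0, 278.1], [0.0, 325.2, 213.2], [0.0, 0.0, 1.0]]
```

View pics/w5c.png

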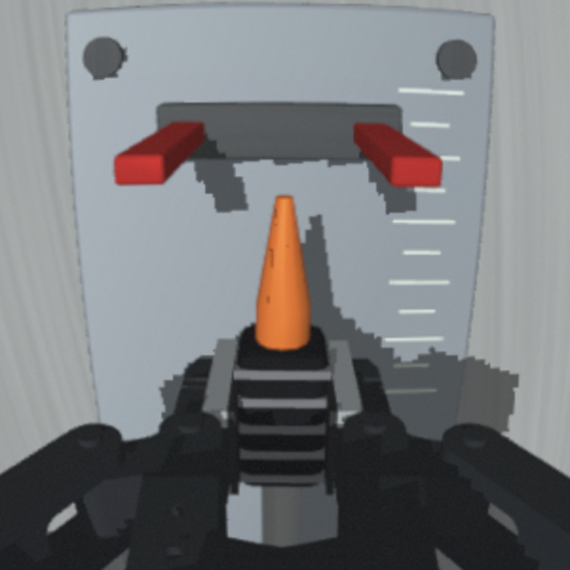

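The tip, crop (285,196), stands just short of the post tops at (140,170) and (417,171). I'll measure how far is left.

```bash
cat > g.py <<'E'
import sys
from h import *
z=np.load(f"pics/w{sys.argv[1]}.npz");c=dict(camera_matrix=z["K"],extrinsics=z["T"]);p=z["p"]
on=lambda uv,zz:onplane(c,uv,zz,True)
_,r=blobs(p,(0,140,175),(6,255,255),30,(170,100,400,260)); r=sorted(r,key=lambda a:a[1][0])
print([(a[1],a[2].tolist()) for a in r])
A,B=[on(a[1],82) for a in (r[0],r[-1])]
m,_=blobs(p,(6,140,60),(17,255,255),5,(240,100,320,260)); ys,xs=np.nonzero(m);uv=(xs[ys<ys.min()+2].mean(),ys.min()-.5);t=on(uv,70)
h=np.radians(83.2);ux=np.array([np.cos(h),np.sin(h)]);g=(A+B)[:2]/2
print("tip",t.round(1),uv,A.round(1),B.round(1),"to go",((g-t[:2])@ux).round(2),"post heading",np.degrees(np.arctan2(*(B-A)[1::-1]))+90)
E
python3 g.py 5
```

```text
[(array([202.6, 168.3]), [191, 162, 24, 13]), (array([348.8, 169.4]), [338, 163, 23, 13])]
tip [584.4  79.6  70. ] (np.float64(279.3076923076923), np.float64(182.5)) [558.1  90.8  82. ] [609.8  84.3  82. ] to go 7.82 post heading 82.86564210244993
```

Call:
{"api": "arm_command", "payload": {
  "deltas": [
    {"dx": 0.0003,"dy": 0.003,"dz": 0,"yaw": 0,"jaw": 0},
    {"dx": 0.0007,"dy": 0.006,"dz": 0,"yaw": 0,"jaw": 0},
    {"dx": 0.001,"dy": 0.0085,"dz": 0,"yaw": 0,"jaw": 0},
    {"dx": 0.001,"dy": 0.0085,"dz": 0,"yaw": 0,"jaw": 0},
    {"dx": 0.001,"dy": 0.0085,"dz": 0,"yaw": 0,"jaw": 0},
    {"dx": 0.001,"dy": 0.0085,"dz": 0,"yaw": 0,"jaw": 0},
    {"dx": 0.001,"dy": 0.0085,"dz": 0,"yaw": 0,"jaw": 0},
    {"dx": 0.001,"dy": 0.0085,"dz": 0,"yaw": 0,"jaw": 0},
    {"dx": 0.001,"dy": 0.0085,"dz": 0,"yaw": 0,"jaw": 0}
  ]
}}

```text
clock: 12.85
eef_pos: [578.5, 36.9, 51.3]
tool_rot: [3.14, 0.005, 1.455]
force: [-0.6, -9.0, 2.1]
width: 19.2
gripper_force: 59.3
```

```bash
python3 shot.py 6; python3 g.py 6; python3 - <<'E'
from h import *
z=np.load("pics/w6.npz");p=z["p"]
a=cv2.resize(p[80:380,130:430],None,fx=1.3,fy=1.3,interpolation=cv2.INTER_CUBIC)
s,_=get_image("scene");b=cv2.resize(s[140:270,230:360],(390,390),interpolation=cv2.INTER_CUBIC)
cv2.imwrite("pics/w6c.png",np.hstack([a,b])[:,:,::-1])
E
```

```text
12.9 [578.4  36.9  51.3] [3.14  0.005 1.454] [-0.33  0.81  0.35  1.86 -0.48  0.55  0.21] [[0.993, -0.111, -0.034, 587.957], [-0.116, -0.945, -0.304, 114.859], [0.001, 0.306, -0.952, 194.681], [0.0, 0.0, 0.0, 1.0]] [[325.2, 0.0, 278.1], [0.0, 325.2, 213.2], [0.0, 0.0, 1.0]]
[(array([203. , 190.4]), [191, 185, 24, 12]), (array([347.6, 191.4]), [337, 186, 23, 12])]
tip [585.4  87.5  70. ] (np.float64(279.3076923076923), np.float64(182.5)) [557.8  90.6  82. ] [609.9  84.1  82. ] to go -0.29 post heading 82.8787869414947
```

View pics/w6c.png

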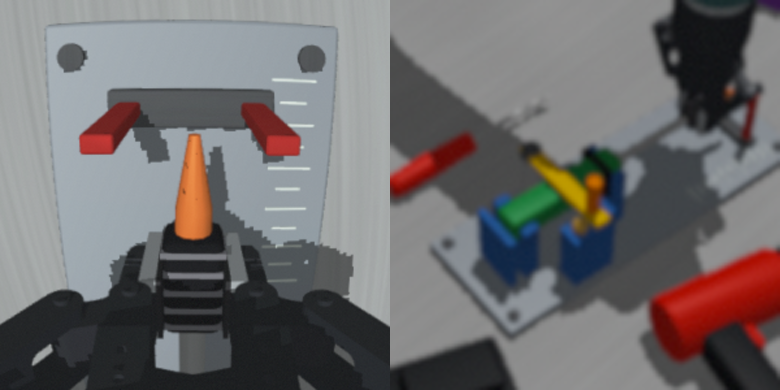

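The tip is level with the posts to within about 0.5 mm and well clear of them. The keeper is shut with the nub up behind it, and the barrel is lying in its saddles. Handing in.

```bash
python3 -c "
from cell import *
print(finish_job())"
```

```text
the job is handed in; nothing more can be done
None
```

The job is handed in, though no verdict came back: the keeper is shut in its catch, and the arm still grips the rod with its tip level with the gate posts (within about 1 mm by camera) and clear of them.

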